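Third hand at the bolting jig

ROBOT

A 6-joint arm with a two-finger parallel gripper is mounted at the origin on the work surface. World frame = base frame: x ahead of the robot, y to its left, z up, the work surface at z = 0. Lengths are in m, angles in rad, forces in N, time in s.
With the tool pointing down it reaches from about 0.35 to 0.85 m from the base axis. Payload 8.1 kg.
Tool frame: the origin (TCP) lies between the finger pads, 19 mm behind the fingertips; this is the grasp point; x points along the fingers, y is the direction in which the jaws open and shut, and the axes are right-handed (so a half turn about x gives the same grasp; the last joint's range is limited). The gripper opens to 93 mm and grips with 3 to 60 N. Pads are 15 mm wide; open, the fingers measure 128 mm over their backs; the gripper's body (75 mm by 188 mm) begins 65 mm behind the grasp point.
Start: joints at [-0.085, 0.13, 1.488, -0, 1.523, -0.085], TCP at [0.6, 0, 0.237] pointing down, gripper open.
Joint ranges: [-2.96, 2.96], [-0.89, 2.26], [0.02, 2.5], [-1.34, 4.48], [0, 2.73], [-2.66, 2.66]. Speed limits (rad/s): [2.39, 2.39, 2.79, 3.14, 3.14, 3.14].

INTERFACE

Orientations are given as a rotation vector (axis times angle).
In Python, from plant import * gives the robot as it stands. The module is installed in compiled form; this text tells all that it offers.
- The arm moves only by the tool apply_moves, never from a script. Its argument "series" is a list of rows, each an object with "jaw": the gripper's target within -1 to 1 (shut at 1, half-way at 0, fully open at -1); "linear": the shift along the tool's x, y, z normalised to -1 to 1, where 1 is 0.6 m, a list of three; "roll": the turn about the tool's x normalised to -1 to 1, where 1 is 30 degrees. A call has 1 to 20 rows; each row is the pose to reach, as a shift and turn from the pose measured when the call began, along the tool's axes at that moment; what a row does not reach only later rows make up. A row lasts 1/8 s, in which the tool goes at most 62.5 mm and 10.7 degrees, less where a joint would pass 70% of its speed; a pose out of reach is approached as far as the arm can. A call with a number of a shift or a turn outside -1 to 1 is refused whole. A call with a gripper value outside its range is refused whole. The fingers move at their own pace and stop on an object; "force" is the grip in N (left out, the last holds). Time passes only in rows, so rows that repeat a pose let the fingers close. It gives the time, the measured TCP pose, the force and the opening at its end, in the units of the state.
- read_state(): the state, without advancing time (a new reading comes with each control period).
- read_camera(name): name is "scene" or "side" or "wrist"; returns a dict with "pixels" (480x640x3 uint8, blue, green, red), "intrinsics" (3x3 intrinsics, pixels), "rvec" (rotation vector, rad) and "tvec" (3), from world to camera coordinates, as OpenCV has them; the wrist camera has in their place "tool_from_camera" (4x4, takes a point from camera to tool coordinates, whose origin is the TCP and whose axes are the tool frame's). Camera axes: x right, y down, z forward; pixel columns grow to the right and rows downward; lengths in m; the calibration is good to about 2 mm. A picture is of the moment at which its call begins: read the wrist's pose just before it. There is no depth.
- close_job(): hands the job in, once; it reports no verdict.
The state is a dict: "t": time; "q": joint angles; "dq": joint speeds; "joint_torque": joint torques, N m; "tool_pos": TCP position; "orientation": TCP orientation; "force": force on the tool from outside, world axes, zero at the start; "wrist_torque": the same for the moment, N m; "opening": finger opening in m.
Only numpy, scipy, OpenCV 4.12 (cv2) and the standard library are available. Lean on these libraries where they do the work, as an engineer would, in place of code of your own. Each camera call takes 0.05 s, during which the arm holds its last target. There are 200 camera calls.

TASK

Put the big flange nut into the six-sided pocket of the bolting jig, flange up and fully down; then set the drilled angle bracket on the jig over it, bolt hole above the nut, tall leg standing along the fence, its end up to the end stop. Press the bracket squarely against the fence with a steady 5 to 20 newtons and finish while still holding it like that: do not let go, keep the hand clear above the bolt hole (at least 45 mm to one side of it) so that I can drive the bolt from above. Never shove harder than about 40 newtons, and leave the other things on the bench where they lie.

Things in the scene. Friction and masses are not known exactly. Their poses are not given: they have to be found in the camera images.
- flange_nut: Loose steel M20 flange nut, about 0.13 kg: hexagon 30 mm across flats, 15 mm high, its lower end chamfered, with a round flange 42.8 mm across, 5 mm thick on top, 20 mm in all. Starts flange up, any yaw; the only nut with a flange. Origin: centre of its underside (hexagon end); z up through the flange; flats face +-y and every 60 degrees from there.
- bracket: Loose drilled aluminium angle, about 0.46 kg, 150 mm long (y), 8 mm thick: flat leg 70 mm wide (x -35 to +35 mm) on the bench, tall leg at its +x edge (x 27 to 35 mm) up to 80 mm. The longer angle, with a 24 mm hole in the flat leg near its -y end. Starts flat leg down. Origin: centre of the flat leg's underside; z up; +x: where the tall leg's outer face looks.
- bracket_hole (a point): Centre of the bracket's bolt hole at the upper face of the flat leg: x -10, y -45, z +8 mm in the bracket's frame.
- bracket_top (a point): Middle of the top edge of the bracket's tall leg, 8 mm thick there, to be gripped across from above: x +31, y 0, z +80 mm in the bracket's frame. Gripped at y +12 mm or more, the hand is clear of the hole. In a pinch there the bracket may swing a little about the line of the fingers.
- jig: Steel bolting jig fixed on the bench: base plate 12 mm thick, x -80 to +120 mm, y +-105 mm in its frame screwed down at its corners (screw heads 20 mm high). It carries the nut holder with the pocket, a rest bar and a rest block for the bracket, an end stop and the fence. Origin: on the bench; +x points towards the fence, z up.
- fence: The jig's fence: rigid upright steel wall, 160 mm long along the jig's y, 8 mm thick, its top 70 mm above the bench. Its working face looks to the jig's -x and stands at x +50 mm in the jig's frame; behind it a foot with screws. Origin: middle of the working face's lower edge, 12 mm above the bench; axes as the jig's.
- jig_pocket (a point): Centre of the mouth of the six-sided nut pocket, 30 mm above the bench, at x +5, y -45 mm in the jig's frame, axes as the jig's. 33 mm across flats, 18 mm deep, flats face +-y and every 60 degrees; outer wall 41 mm across. Seated, the nut's flange rests on the wall's top, its origin 15 mm below this point. Fingers fit beside it on the +y side (30 mm to the rest block) and on the -y side.
- jig_home (a point): Where the bracket's origin is when home: flat leg on the rests (tops 36 mm above the bench), tall leg's outer face on the fence, +y end on the end stop, axes parallel to the jig's. At x +15, y 0 in the jig's frame, axes as the jig's. The rests: a bar along the fence's foot (x 30 to 50 mm) and a block (x -20 to 30, y 5 to 75 mm in the jig's frame).
- jig_stop (a point): Middle of the end stop's working face, top edge, 52 mm above the bench, at x +5, y +75 mm in the jig's frame, axes as the jig's. The stop is a rigid steel block 50 mm long in x and 14 mm thick; its face looks to the jig's -y.
- offcut: Bystander: short offcut of similar aluminium angle, 85 mm long, 60 mm high, no hole, loose. Origin: centre of the flat leg's underside.
- plain_nut: Bystander: loose plain hexagon nut without flange, 30 mm across flats, 16 mm high. Origin: centre of its underside.
- bolt: Bystander: loose hexagon bolt standing on its head, head 30 mm across flats, 53 mm high in all. Origin: centre of its underside.
- flap_disc: Bystander: loose flap disc for the grinder, 115 mm across, 14 mm high, lying flat. Origin: centre of its underside.
- wrench: Bystander: loose steel wrench lying on the bench. Origin: about its middle.
- hammer: Bystander: loose hammer with a wooden handle lying on the bench. Origin: about its middle.
- washer: Bystander: loose steel washer, 37 mm across, 4 mm thick, lying flat. Origin: centre of its underside.
Things that resemble listed ones, but are neither listed nor needed, are in the scene too. Leave any turquoise look-alike of the flange_nut alone.

How it is judged:
By the outcome, as a careful person would: the job done as asked, in the order asked, and still so for the second after the job is handed in, while the arm keeps its last pose, push and grip.
It also fails if it takes over 61 s, if anything falls off the work surface, if the arm or the gripper's body presses on something with over 40 N, if the wrist force passes 120 N, or if a joint passes its speed limit or range.

## Working session

There is one attempt and no reset: what is moved stays moved. The work goes in short steps, Python scripts to look and compute and a tool call to move; the robot and the scene stay as the last step left them, time stands still between calls to the robot, and variables do not carry over. Pictures are saved under pics/ and viewed, about 8 in all and at most 12, crops included, and the job is handed in when it is done.

Besides the shell and the picture viewer there is one more tool, called after "Request:" as name(argument=value, ...) on one line, values as JSON. apply_moves: Moves the arm, as the interface text tells. Its arguments: {"type":"object","properties":{"series":{"type":"array"},"force":{"type":"number"}},"required":["series"]}

```bash
mkdir -p pics; cat > h.py <<'E'
from plant import *
import numpy as np, cv2
from scipy.spatial.transform import Rotation as R
def cam(n):
    s=read_state(); c=read_camera(n)
    if n=="wrist":
        T=np.eye(4);T[:3,:3]=R.from_rotvec(s["orientation"]).as_matrix();T[:3,3]=s["tool_pos"]
        W=T@np.array(c["tool_from_camera"])
    else:
        V=np.eye(4);V[:3,:3]=cv2.Rodrigues(np.array(c["rvec"],float))[0];V[:3,3]=np.ravel(c["tvec"]);W=np.linalg.inv(V)
    return np.array(c["pixels"]),np.array(c["intrinsics"]),W
def save(n,name):
    p,K,W=cam(n);cv2.imwrite(f"pics/{name}.png",p);np.savez(f"pics/{name}.npz",K=K,W=W,p=p)
def ray(name,u,v,z):
    d=np.load(f"pics/{name}.npz");r=d["W"][:3,:3]@np.linalg.inv(d["K"])@[u,v,1];o=d["W"][:3,3]
    return (o+r*(z-o[2])/r[2]).round(4)
def proj(name,P):
    d=np.load(f"pics/{name}.npz");V=np.linalg.inv(d["W"]);x=d["K"]@(V[:3,:3]@np.array(P)+V[:3,3]);return (x[:2]/x[2]).round(1)
def crop(name,x0,y0,w,h,f):
    p=np.load(f"pics/{name}.npz")["p"][y0:y0+h,x0:x0+w];cv2.imwrite(f"pics/{name}_c{x0}_{y0}.png",cv2.resize(p,None,fx=f,fy=f,interpolation=cv2.INTER_CUBIC))
def st():
    s=read_state();M=R.from_rotvec(s["orientation"]).as_matrix()
    print("t",s["t"],"pos",np.round(s["tool_pos"],4),"F",np.round(s["force"],1),"T",np.round(s["wrist_torque"],2),"open",round(float(s["opening"]),4));print(M.round(3));return s,M
E
python3 -c "
from h import *
st()
for n in ('scene','side','wrist'): save(n,n+'0'); d=np.load(f'pics/{n}0.npz'); print(n,d['W'].round(3).tolist(),d['K'].round(0).tolist())
"
```

```text
t 0.0 pos [5.995e-01 1.000e-04 2.364e-01] F [-0.4 -0.8  0.1] T [-0.04  0.    0.07] open 0.0929
[[-0.002  1.    -0.   ]
 [ 0.    -0.    -1.   ]
 [-1.    -0.002 -0.   ]]
scene [[-0.253, 0.841, -0.479, 1.161], [0.967, 0.214, -0.135, 0.24], [-0.011, -0.497, -0.868, 1.26], [0.0, 0.0, 0.0, 1.0]] [[585.0, 0.0, 320.0], [0.0, 585.0, 245.0], [0.0, 0.0, 1.0]]
side [[0.846, -0.382, 0.372, 0.087], [-0.533, -0.606, 0.59, -0.598], [0.0, -0.698, -0.716, 0.873], [0.0, 0.0, 0.0, 1.0]] [[506.0, 0.0, 319.0], [0.0, 506.0, 236.0], [0.0, 0.0, 1.0]]
wrist [[1.0, 0.002, -0.002, 0.6], [0.001, -0.962, -0.274, 0.077], [-0.002, 0.274, -0.962, 0.385], [0.0, 0.0, 0.0, 1.0]] [[396.0, 0.0, 326.0], [0.0, 396.0, 242.0], [0.0, 0.0, 1.0]]
```

View pics/scene0.png

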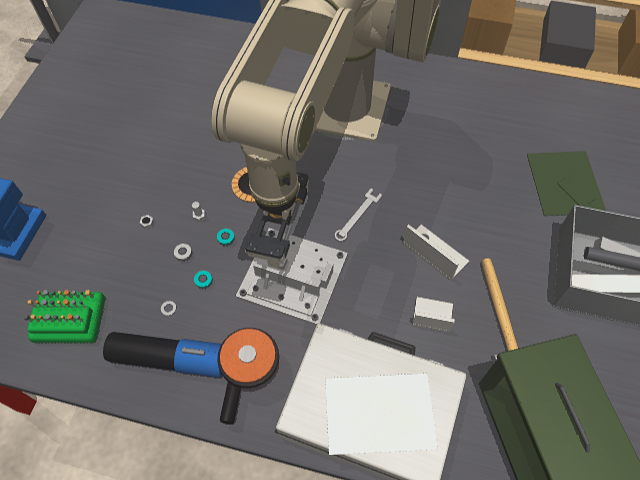

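The scene view shows a bright grey nut-like ring at (183,251), a flat ring at (168,308) that is probably the washer, a plain nut at (147,220) and a bolt at (198,210). Two turquoise look-alikes are at (225,236) and (203,279). The long angle is at (435,250), the short offcut at (433,313), and the jig around (293,278). I'll confirm with an enlarged crop.

```bash
python3 -c "
from h import *
p=np.load('pics/scene0.npz')['p']
a=cv2.resize(p[195:325,135:235],None,fx=3.6,fy=3.6,interpolation=2)
b=cv2.resize(p[210:340,390:480],None,fx=3.6,fy=3.6,interpolation=2)
cv2.imwrite('pics/cc.png',np.hstack([a,b]))
for uv in [(183,251),(168,308),(435,250),(147,220)]: print(uv,ray('scene0',*uv,0.01))
for uv in [(237,294),(318,322),(348,253),(268,233)]: print(uv,ray('scene0',*uv,0.012))
"
```

```text
(183, 251) [ 0.5702 -0.2752  0.01  ]
(168, 308) [ 0.7215 -0.2536  0.01  ]
(435, 250) [0.4152 0.3226 0.01  ]
(147, 220) [ 0.5082 -0.3968  0.01  ]
(237, 294) [ 0.6485 -0.1087  0.012 ]
(318, 322) [0.6694 0.0936 0.012 ]
(348, 253) [0.4769 0.1187 0.012 ]
(268, 233) [ 0.4705 -0.0874  0.012 ]
```

View pics/cc.png

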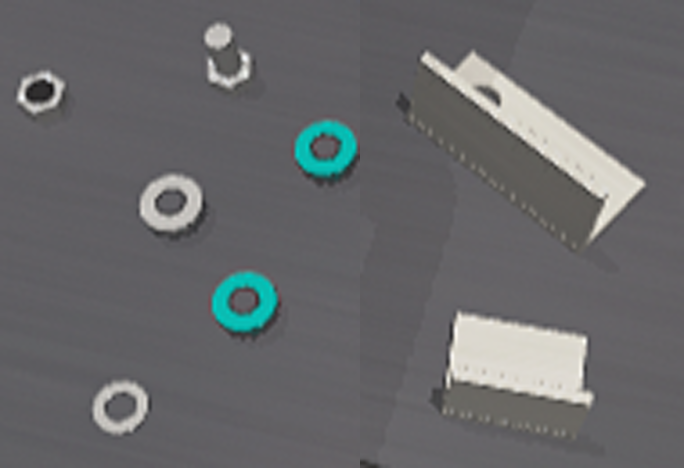

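View pics/wrist0.png

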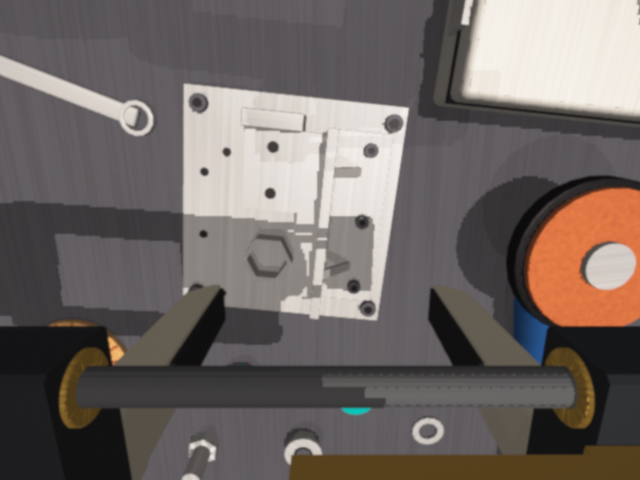

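In the crop, the thick grey ring at (183,251) casts a body shadow and is larger than the washer, so it fits the flange nut. The thin flat ring at (168,308) is the washer, (147,220) has no flange, and the turquoise rings are the decoys. The bracket is the long angle with the hole at (435,250). The wrist view shows the pocket at (268,257), the fence on the right and the stop at the top (273,119). I'll move beside the nut for an oblique look at its hexagon.

Request:
apply_moves(series=[{"jaw": -1,"linear": [0.1,-0.025,0.1],"roll": 0},{"jaw": -1,"linear": [0.15,-0.05,0.2],"roll": 0},{"jaw": -1,"linear": [0.195,-0.05,0.3],"roll": 0},{"jaw": -1,"linear": [0.195,-0.05,0.327],"roll": 0},{"jaw": -1,"linear": [0.195,-0.05,0.327],"roll": 0},{"jaw": -1,"linear": [0.195,-0.05,0.327],"roll": 0}])

```text
t: 0.9
tool_pos: [0.5694, -0.1957, 0.1196]
orientation: [1.209, 1.211, -1.211]
force: [0.1, 0.3, 1.3]
opening: 0.0929
```

```bash
python3 -c "
from h import *
from scipy.optimize import least_squares
st(); save('wrist','wrist1'); save('scene','scene1'); print(proj('wrist1',[.568,-.274,.02]))
n='wrist0'
obs=[((-80,105,12),(183,84)),((120,105,12),(408,107)),((120,-105,12),(377,320)),((5,-45,30),(268,257))]
def f(x,o=None):
    c,s=np.cos(x[2]),np.sin(x[2]);r=[]
    for P,uv in obs:
        P=np.array(P)/1e3;r+=list(proj(n,[x[0]+c*P[0]-s*P[1],x[1]+s*P[0]+c*P[1],P[2]])-uv)
    return np.array(r)
q=least_squares(f,[.55,0,0.1],diff_step=1e-3);print('jig',q.x,q.fun)
crop('wrist1',200,200,250,187,3.2)
"
```

```text
t 0.9 pos [ 0.5694 -0.1957  0.1196] F [0.1 0.3 1.3] T [-0.02 -0.05  0.01] open 0.0929
[[-0.002  1.    -0.001]
 [ 0.001 -0.001 -1.   ]
 [-1.    -0.002 -0.001]]
[324.8 357.5]
jig [ 0.54327335  0.         -0.04531634] [-4.6  8.3 -3.9 -3.6  6.8 -1.9  2.5  6.9]
```

View pics/wrist1_c200_200.png

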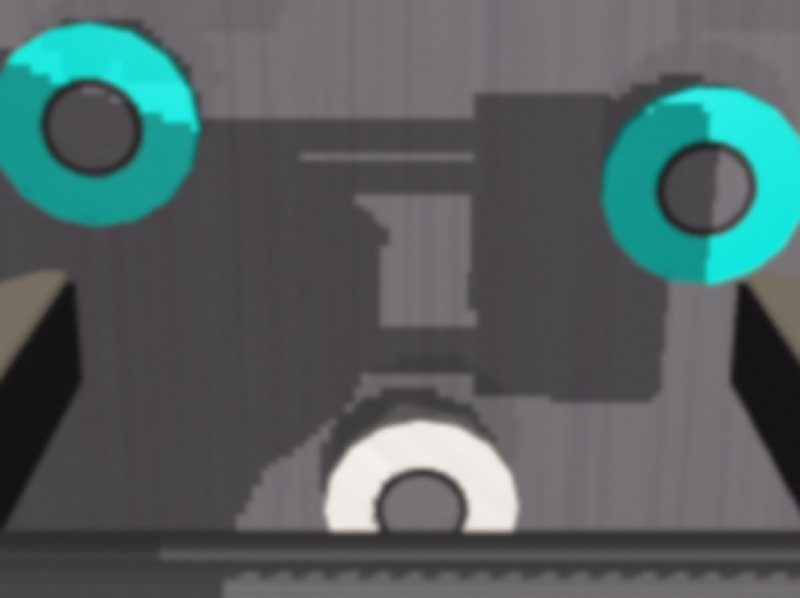

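```bash
sed -i 's/return (x\[:2\]\/x\[2\]).round(1)/return x[:2]\/x[2]/' h.py; python3 -c "
from h import *
from scipy.optimize import least_squares
n='wrist0'
obs=[((-80,105,12),(183,84)),((120,105,12),(408,107)),((120,-105,12),(377,320)),((5,-45,30),(268,257))]
def f(x,o=None):
    c,s=np.cos(x[2]),np.sin(x[2]);r=[]
    for P,uv in obs:
        P=np.array(P)/1e3;r+=list(proj(n,[x[0]+c*P[0]-s*P[1],x[1]+s*P[0]+c*P[1],P[2]])-uv)
    return np.array(r)
q=least_squares(f,[.55,0.01,-0.1]);print('jig',q.x,q.fun.round(1))
print(ray('wrist1',331.9,330.6,.02)-[0,.0214,0])
p=np.load('pics/wrist1.npz')['p'][300:368,290:375]
e=lambda p:cv2.resize(np.clip((p.astype(float)-20)*2.2,0,255).astype('uint8'),(400,400*p.shape[0]//p.shape[1]),interpolation=2)
a=e(p)
b=e(np.load('pics/scene1.npz')['p'][235:268,162:204]); c=e(np.load('pics/side0.npz')['p'][0:1,0:1]) 
u=proj('side0',[.570,-.275,.01]);print(u)
u=u.astype(int);s=np.load('pics/side0.npz')['p'];c=e(s[max(u[1]-18,0):u[1]+18,max(u[0]-22,0):u[0]+22])
w=e(np.load('pics/wrist0.npz')['p'][420:460,275:330])
H=max(map(len,(a,b)));pad=lambda x,h:np.vstack([x,np.zeros((h-len(x),400,3),'uint8')])
H2=max(len(c),len(w))
cv2.imwrite('pics/e1.png',cv2.resize(np.vstack([np.hstack([pad(a,H),pad(b,H)]),np.hstack([pad(c,H2),pad(w,H2)])]),None,fx=.9,fy=.9))
"
```

```text
jig [ 0.54247752  0.00413084 -0.09666979] [-0.  -1.2  0.6 -0.8  0.3 -0.5 -0.9  2.8]
[ 0.5729 -0.2742  0.02  ]
[439.37939263 349.79019646]
```

View pics/e1.png

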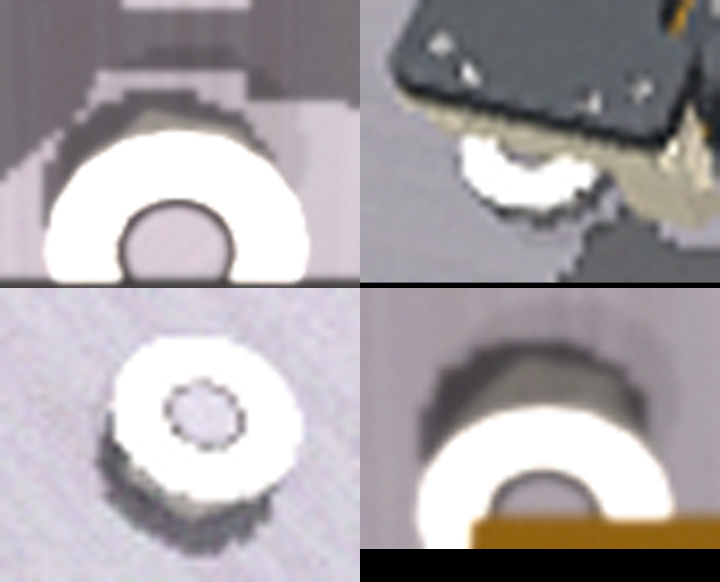

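Request:
apply_moves(series=[{"jaw": -1,"linear": [0,0,-0.1],"roll": 0},{"jaw": -1,"linear": [0,0,-0.147],"roll": 0},{"jaw": -1,"linear": [0,0,-0.147],"roll": 0},{"jaw": -1,"linear": [0,0,-0.147],"roll": 0}])

```text
t: 1.5
tool_pos: [0.5703, -0.1066, 0.1209]
orientation: [1.207, 1.21, -1.207]
force: [-0.8, 0.0, 0.6]
opening: 0.0926
```

```bash
python3 -c "
from h import *
st(); save('wrist','wrist2'); print(proj('wrist2',[.5729,-.2742,.02]))
p=np.load('pics/wrist2.npz')['p'][400:460,290:370]
cv2.imwrite('pics/e2.png',cv2.resize(np.clip((p.astype(float)-20)*2.2,0,255).astype('uint8'),None,fx=10,fy=10,interpolation=2))
for a in range(0,60,10): print(a,[proj('wrist2',[.5729+.01732*np.cos(t),-.2742+.01732*np.sin(t),0]).round(1).tolist() for t in np.radians(a+60*np.arange(3))])
"
```

```text
t 1.5 pos [ 0.5703 -0.1066  0.1209] F [-0.8  0.   0.6] T [-0.04 -0.    0.04] open 0.0926
[[ 0.     1.     0.003]
 [-0.001  0.003 -1.   ]
 [-1.     0.     0.001]]
[328.98714185 458.13128207]
0 [[349.9, 438.8], [339.6, 423.5], [318.3, 423.4]]
10 [[349.7, 435.8], [336.3, 422.2], [315.2, 425.2]]
20 [[348.8, 432.8], [332.7, 421.4], [312.6, 427.4]]
30 [[347.3, 430.0], [329.0, 421.1], [310.5, 429.9]]
40 [[345.2, 427.5], [325.2, 421.3], [309.0, 432.7]]
50 [[342.6, 425.3], [321.6, 422.1], [308.1, 435.6]]
```

View pics/e2.png

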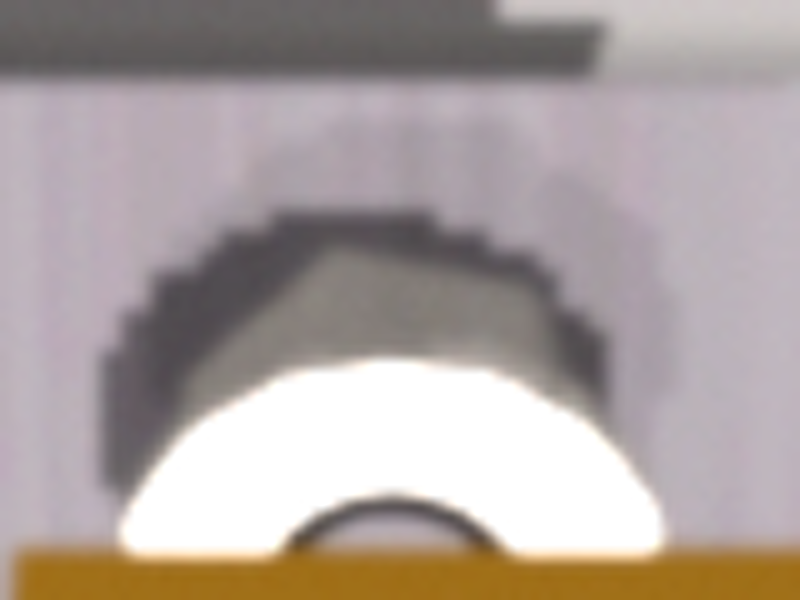

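In the enlarged oblique view, the hexagon's lower vertices are at about (309,437), (323,424.5) and (344.5,429). That puts the vertices at about 45°+60k, so a flat normal is at 75°. I'll grip across 75° and later turn +9.5° to the jig's 84.5°.

Request:
apply_moves(series=[{"jaw": -0.4,"linear": [0,0.002,0.1],"roll": -0.33},{"jaw": -0.4,"linear": [0,0.0045,0.2],"roll": -0.66},{"jaw": -0.4,"linear": [0,0.0045,0.279],"roll": -1},{"jaw": -0.4,"linear": [0,0.0045,0.279],"roll": -1},{"jaw": -0.4,"linear": [0,0.0045,0.279],"roll": -1}])

```text
t: 2.17
tool_pos: [0.5728, -0.2751, 0.1205]
orientation: [0.817, 1.412, -0.817]
force: [-0.7, 0.2, 0.5]
opening: 0.065
```

Request:
apply_moves(series=[{"jaw": -0.4,"linear": [0,0,0],"roll": -0.33},{"jaw": -0.4,"linear": [0,0,0],"roll": -0.66},{"jaw": -0.4,"linear": [0,0,0],"roll": -1},{"jaw": -0.4,"linear": [0,0,0],"roll": -1}])

```text
t: 2.68
tool_pos: [0.5729, -0.2738, 0.1206]
orientation: [0.413, 1.532, -0.412]
force: [0.7, -0.0, 0.2]
opening: 0.0647
```

Request:
apply_moves(series=[{"jaw": -0.4,"linear": [0,0,0],"roll": -0.3},{"jaw": -0.4,"linear": [0,0,0],"roll": -0.5},{"jaw": -0.4,"linear": [0,0,0],"roll": -0.5},{"jaw": -0.4,"linear": [0,0,0],"roll": -0.5}])

```text
t: 3.18
tool_pos: [0.573, -0.2734, 0.1206]
orientation: [0.211, 1.561, -0.211]
force: [0.2, -0.3, 0.8]
opening: 0.0652
```

```bash
python3 -c "
from h import *
s,M=st(); save('wrist','wrist3'); save('scene','scene3')
print('yaw',np.degrees(np.arctan2(M[1,1],M[0,1])))
print(proj('wrist3',[.5729,-.2742,.02]))
for uv in [(229,240),(421,258)]: print(ray('wrist1',*uv,.02))
p=np.load('pics/wrist3.npz')['p']; g=cv2.inRange(p,(190,190,190),(255,255,255))
n,l,S,C=cv2.connectedComponentsWithStats(g)
for i in range(1,n):
  if S[i][4]>300: print(S[i],C[i])
d=M.T@(np.array([.5729,-.2742,.026])-s['tool_pos']); print('shift units',(d/.6).round(4))
"
```

```text
t 3.175 pos [ 0.573  -0.2734  0.1206] F [ 0.2 -0.3  0.8] T [ 0.06 -0.06 -0.  ] open 0.0652
[[-0.     0.266  0.964]
 [ 0.     0.964 -0.266]
 [-1.     0.    -0.   ]]
yaw 74.59045943526486
[323.78646498 250.92555382]
[ 0.5059 -0.1876  0.02  ]
[ 0.6313 -0.1998  0.02  ]
[  579     0    61   291 13116] [604.93359256 121.63510217]
[ 237   36   47   61 1812] [257.94977925  62.41887417]
[ 615  202   25   84 1209] [631.2382134  245.98511166]
[ 94 215  36  18 305] [112.35737705 225.21967213]
[297 263  47  18 508] [318.81496063 271.87992126]
[372 408  44  18 395] [393.07594937 417.27088608]
shift units [ 0.1577 -0.0014  0.0002]
```

View pics/wrist3.png

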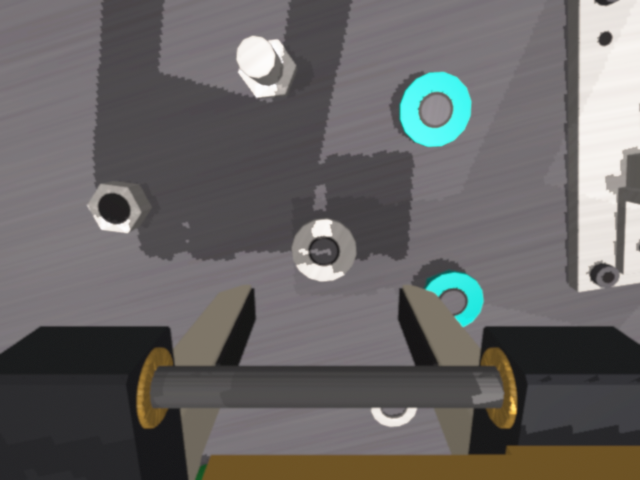

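The nut is at (324,250) as predicted, and the turquoise ring at (453,300) is clear of the fingers. I'll descend, grip and lift.

Request:
apply_moves(series=[{"jaw": -0.4,"linear": [0.08,-0.0014,0],"roll": 0},{"jaw": -0.4,"linear": [0.14,-0.0014,0],"roll": 0},{"jaw": -0.4,"linear": [0.1575,-0.0014,0],"roll": 0},{"jaw": -0.4,"linear": [0.1575,-0.0014,0],"roll": 0},{"jaw": 0.5,"linear": [0.1575,-0.0014,0],"roll": 0},{"jaw": 0.5,"linear": [0.1575,-0.0014,0],"roll": 0},{"jaw": 0.5,"linear": [0.1575,-0.0014,0],"roll": 0},{"jaw": 0.5,"linear": [0.1575,-0.0014,0],"roll": 0},{"jaw": 0.5,"linear": [0.1575,-0.0014,0],"roll": 0},{"jaw": 0.5,"linear": [0.1575,-0.0014,0],"roll": 0}], force=25)

```text
t: 4.53
tool_pos: [0.5736, -0.2749, 0.0275]
orientation: [0.209, 1.559, -0.21]
force: [-0.5, 0.2, 6.1]
opening: 0.0415
```

Request:
apply_moves(series=[{"jaw": 0.5,"linear": [-0.05,0,0],"roll": 0},{"jaw": 0.5,"linear": [-0.13,0,0],"roll": 0},{"jaw": 0.5,"linear": [-0.15,0,0],"roll": -0.3},{"jaw": 0.5,"linear": [-0.15,0,0],"roll": -0.3},{"jaw": 0.5,"linear": [-0.15,0,0],"roll": -0.3}])

```text
t: 5.15
tool_pos: [0.5726, -0.2743, 0.1159]
orientation: [0.09, 1.569, -0.089]
force: [-0.7, -0.2, -1.9]
opening: 0.0416
```

```bash
python3 -c "
from h import *
s,M=st(); print('yaw',np.degrees(np.arctan2(M[1,1],M[0,1])))
# above place west of pocket for look
c,sn=np.cos(-.0967),np.sin(-.0967)
P=np.array([.5425+c*.005-sn*-.045,.0041+sn*.005+c*-.045,.12]);print('pocket',P)
d=M.T@(P-s['tool_pos']); print('shift units',(d/.6).round(4))
"
```

```text
t 5.15 pos [ 0.5726 -0.2743  0.1159] F [-0.7 -0.2 -1.9] T [ 0.08 -0.08  0.  ] open 0.0416
[[-0.001  0.113  0.994]
 [ 0.001  0.994 -0.113]
 [-1.     0.    -0.001]]
yaw 83.49210992991895
pocket [ 0.54313192 -0.04117252  0.12      ]
shift units [-0.0067  0.3804 -0.0928]
```

Request:
apply_moves(series=[{"jaw": 0.5,"linear": [-0.02,0.09,-0.0],"roll": -0.03},{"jaw": 0.5,"linear": [-0.02,0.18,0],"roll": -0.03},{"jaw": 0.5,"linear": [-0.02,0.27,0.007],"roll": -0.03},{"jaw": 0.5,"linear": [-0.02,0.35,0.007],"roll": -0.03},{"jaw": 0.5,"linear": [-0.02,0.38,0.007],"roll": -0.03},{"jaw": 0.5,"linear": [-0.02,0.38,0.007],"roll": -0.03},{"jaw": 0.5,"linear": [-0.02,0.38,0.007],"roll": -0.03}])

```text
t: 6.02
tool_pos: [0.6022, -0.0495, 0.1274]
orientation: [0.078, 1.571, -0.078]
force: [0.4, -0.7, -1.9]
opening: 0.0415
```

```bash
python3 -c "
from h import *
st(); save('wrist','wrist4');print(proj('wrist4',[.5431,-.0412,.03]))
cv2.imwrite('pics/w4.png',cv2.resize(np.load('pics/wrist4.npz')['p'][60:460,60:560],None,fx=1.6,fy=1.5,interpolation=2))
"
```

```text
t 6.025 pos [ 0.6022 -0.0495  0.1274] F [ 0.4 -0.7 -1.9] T [ 0.08 -0.04 -0.04] open 0.0415
[[-0.001  0.099  0.995]
 [ 0.     0.995 -0.099]
 [-1.    -0.    -0.001]]
[328.95892721 158.33854005]
```

View pics/w4.png

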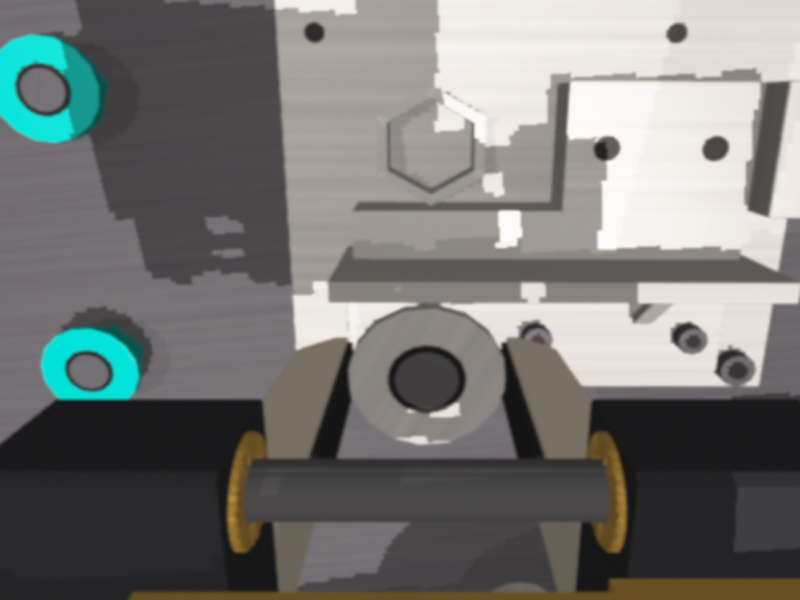

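```bash
python3 -c "
from h import *
s,M=st()
p=ray('wrist4',329.4,156,.03); n=ray('wrist4',327.2,309.3,.1199)
print(p,n, 'yaw',np.degrees(np.arctan2(M[1,1],M[0,1])))
print('nut off TCP (tool)',(M.T@(n-s['tool_pos'])).round(4))
d=M.T@(p-n); print('xy shift units',(d/.6).round(4), 'down to TCP .06:',(s['tool_pos'][2]-.06)/.6,'seat TCP .0425', (s['tool_pos'][2]-.0425)/.6)
# hex edge directions at z=.03
V=[(431,97),(475,120),(475,166),(431,191),(387,166),(387,120)]
W=np.array([ray('wrist4',60+a/1.6,60+b/1.5,.03)[:2] for a,b in V]);print(W.mean(0)); 
print([round(np.degrees(np.arctan2(*(W[(i+1)%6]-W[i])[::-1]))%60,1) for i in range(6)])
"
```

```text
t 6.075 pos [ 0.6023 -0.0498  0.1276] F [-0.3 -0.5 -2.4] T [ 0.11 -0.06  0.03] open 0.0417
[[-0.001  0.1    0.995]
 [ 0.     0.995 -0.1  ]
 [-1.     0.    -0.001]]
[ 0.5417 -0.0408  0.03  ] [ 0.6002 -0.048   0.1199] yaw 84.28261118398238
nut off TCP (tool) [ 0.0077  0.0015 -0.0023]
xy shift units [ 0.1499  0.0022 -0.098 ] down to TCP .06: 0.1126431834825783 seat TCP .0425 0.14180985014924496
[ 0.54168333 -0.0408    ]
[np.float64(56.3), np.float64(55.6), np.float64(55.7), np.float64(53.0), np.float64(53.3), np.float64(52.7)]
```

Request:
apply_moves(series=[{"jaw": 0.5,"linear": [0,0.0022,-0.06],"roll": 0},{"jaw": 0.5,"linear": [0.03,0.0022,-0.098],"roll": 0},{"jaw": 0.5,"linear": [0.08,0.0022,-0.098],"roll": 0},{"jaw": 0.5,"linear": [0.1,0.0022,-0.098],"roll": 0},{"jaw": 0.5,"linear": [0.1,0.0022,-0.098],"roll": 0},{"jaw": 0.5,"linear": [0.1,0.0022,-0.098],"roll": 0}])

```text
t: 6.82
tool_pos: [0.5449, -0.0431, 0.0688]
orientation: [0.079, 1.569, -0.079]
force: [-0.4, 0.4, -1.0]
opening: 0.0415
```

Request:
apply_moves(series=[{"jaw": 0.5,"linear": [0.004,0,0],"roll": 0},{"jaw": 0.5,"linear": [0.009,0,0],"roll": 0},{"jaw": 0.5,"linear": [0.014,0,0],"roll": 0},{"jaw": 0.5,"linear": [0.018,0,0],"roll": 0},{"jaw": 0.5,"linear": [0.018,0,0],"roll": 0}])

```text
t: 7.45
tool_pos: [0.5446, -0.043, 0.0576]
orientation: [0.079, 1.57, -0.079]
force: [-0.2, 0.1, -2.0]
opening: 0.0417
```

Request:
apply_moves(series=[{"jaw": 0.5,"linear": [0.003,0,0],"roll": 0},{"jaw": 0.5,"linear": [0.006,0,0],"roll": 0},{"jaw": 0.5,"linear": [0.009,0,0],"roll": 0},{"jaw": 0.5,"linear": [0.009,0,0],"roll": 0}])

```text
t: 7.95
tool_pos: [0.5444, -0.043, 0.052]
orientation: [0.079, 1.57, -0.079]
force: [0.2, 1.6, -0.4]
opening: 0.0418
```

Request:
apply_moves(series=[{"jaw": 0.5,"linear": [0.004,0,0],"roll": 0},{"jaw": 0.5,"linear": [0.008,0,0],"roll": 0},{"jaw": 0.5,"linear": [0.01,0,0],"roll": 0},{"jaw": 0.5,"linear": [0.01,0,0],"roll": 0}])

```text
t: 8.45
tool_pos: [0.5444, -0.0428, 0.0458]
orientation: [0.079, 1.57, -0.078]
force: [1.1, 2.9, -2.5]
opening: 0.0419
```

Request:
apply_moves(series=[{"jaw": 0.5,"linear": [0.003,0,0],"roll": 0},{"jaw": 0.5,"linear": [0.006,0,0],"roll": 0},{"jaw": 0.5,"linear": [0.008,0,0],"roll": 0},{"jaw": 0.5,"linear": [0.008,0,0],"roll": 0}])

```text
t: 8.95
tool_pos: [0.5446, -0.0427, 0.0423]
orientation: [0.079, 1.57, -0.078]
force: [-6.3, 2.2, 13.4]
opening: 0.0414
```

Request:
apply_moves(series=[{"jaw": -0.15,"linear": [0,0,0],"roll": 0},{"jaw": -0.15,"linear": [0,0,0],"roll": 0},{"jaw": -0.15,"linear": [-0.002,0,0],"roll": 0},{"jaw": -0.15,"linear": [-0.03,0,0],"roll": 0},{"jaw": -0.15,"linear": [-0.08,0,0],"roll": 0},{"jaw": -0.15,"linear": [-0.16,0,0],"roll": 0},{"jaw": -0.15,"linear": [-0.2,0,0.0],"roll": 0},{"jaw": -0.15,"linear": [-0.2,0,0.1],"roll": 0},{"jaw": -0.15,"linear": [-0.2,0,0.1],"roll": 0},{"jaw": -0.15,"linear": [-0.2,0,0.1],"roll": 0}])

```text
t: 10.2
tool_pos: [0.6041, -0.0488, 0.1626]
orientation: [0.079, 1.571, -0.078]
force: [-0.6, 0.5, 0.1]
opening: 0.0533
```

```bash
python3 -c "
from h import *
st(); save('wrist','wrist5');u=proj('wrist5',[.5417,-.0408,.035]);print(u)
x,y=u.astype(int)
a=cv2.resize(np.load('pics/wrist5.npz')['p'][max(y-75,0):max(y-75,0)+150,x-100:x+100],(400,300),interpolation=2)
b=cv2.resize(np.load('pics/scene0.npz')['p'][215:290,395:475],(400,375),interpolation=2)
c=np.zeros((375,800,3),'uint8');c[:300,:400]=a;c[:,400:]=b;cv2.imwrite('pics/c5.png',c)
print(max(y-75,0),x-100)
"
```

```text
t 10.2 pos [ 0.6041 -0.0488  0.1626] F [-0.6  0.5  0.1] T [ 0.05 -0.08 -0.08] open 0.0533
[[-0.001  0.1    0.995]
 [ 0.     0.995 -0.1  ]
 [-1.     0.    -0.001]]
[327.57836652 150.43909122]
75 227
```

View pics/c5.png

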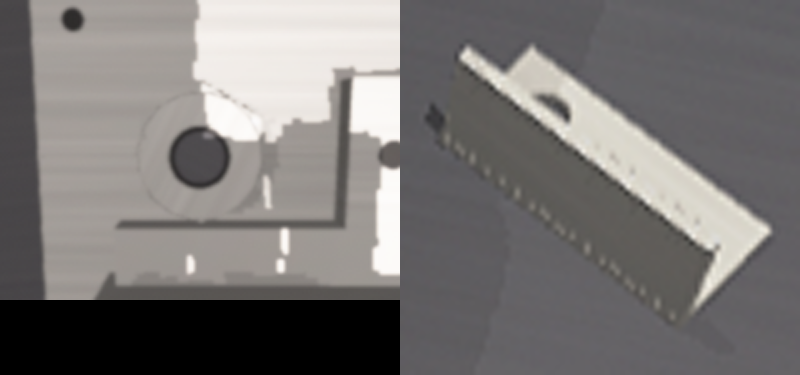

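The nut sits concentric in the pocket at crop (200,157), and the 13 N stop at TCP z 42.3 mm matches the seated height. The bracket's top edge runs from (407,225.4) to (457.6,265) in the scene view.

```bash
python3 -c "
from h import *
s,M=st()
a=ray('scene0',407,225.4,.08);b=ray('scene0',457.6,265,.08);print(a,b,np.linalg.norm(b-a))
d=b-a;yaw=np.degrees(np.arctan2(d[1],d[0]))-90;m=(a+b)/2;u=d/np.linalg.norm(d);xb=np.array([u[1],-u[0],0])
top=m-.004*xb;g=top+.016*u;print('yaw',yaw,'top',top,'grip',g)
g[2]=.2;print('shift',(M.T@(g-s['tool_pos'])/.6).round(4))
"
```

```text
t 10.25 pos [ 0.604  -0.0487  0.163 ] F [ 0.2 -0.  -0.1] T [ 0.08 -0.09  0.02] open 0.0536
[[-0.     0.1    0.995]
 [ 0.     0.995 -0.1  ]
 [-1.     0.    -0.001]]
[0.407  0.2434 0.08  ] [0.4831 0.3738 0.08  ] 0.15098135646496227
yaw -30.267363652934463 top [0.44159527 0.31061614 0.08      ] grip [0.44965984 0.32443507 0.08      ]
shift [-0.0614  0.5931 -0.3181]
```

Request:
apply_moves(series=[{"jaw": -0.4,"linear": [-0.06,0.08,-0.02],"roll": 0.3},{"jaw": -0.4,"linear": [-0.06,0.16,-0.08],"roll": 0.6},{"jaw": -0.4,"linear": [-0.06,0.24,-0.12],"roll": 0.9},{"jaw": -0.4,"linear": [-0.06,0.32,-0.16],"roll": 1},{"jaw": -0.4,"linear": [-0.06,0.4,-0.2],"roll": 1},{"jaw": -0.4,"linear": [-0.06,0.48,-0.25],"roll": 1},{"jaw": -0.4,"linear": [-0.06,0.55,-0.3],"roll": 1},{"jaw": -0.4,"linear": [-0.06,0.593,-0.318],"roll": 1},{"jaw": -0.4,"linear": [-0.06,0.593,-0.318],"roll": 1},{"jaw": -0.4,"linear": [-0.06,0.593,-0.318],"roll": 1}])

```text
t: 11.5
tool_pos: [0.4497, 0.3236, 0.1999]
orientation: [0.489, 1.515, -0.488]
force: [0.8, -0.7, -0.1]
opening: 0.065
```

Request:
apply_moves(series=[{"jaw": -0.4,"linear": [0,0,0],"roll": 0.33},{"jaw": -0.4,"linear": [0,0,0],"roll": 0.66},{"jaw": -0.4,"linear": [0,0,0],"roll": 1},{"jaw": -0.4,"linear": [0,0,0],"roll": 1}])

```text
t: 12.0
tool_pos: [0.4502, 0.3223, 0.2001]
orientation: [0.893, 1.379, -0.892]
force: [-1.1, -0.1, -0.2]
opening: 0.0651
```

Request:
apply_moves(series=[{"jaw": -0.4,"linear": [0,0,0],"roll": 0.33},{"jaw": -0.4,"linear": [0,0,0],"roll": 0.66},{"jaw": -0.4,"linear": [0,0,0],"roll": 1},{"jaw": -0.4,"linear": [0,0,0],"roll": 1}])

```text
t: 12.5
tool_pos: [0.4505, 0.3216, 0.2002]
orientation: [1.281, 1.161, -1.279]
force: [0.2, 0.6, 0.6]
opening: 0.0652
```

Request:
apply_moves(series=[{"jaw": -0.4,"linear": [0,0,0],"roll": 0.33},{"jaw": -0.4,"linear": [0,0,0],"roll": 0.66},{"jaw": -0.4,"linear": [0,0,0],"roll": 0.84},{"jaw": -0.4,"linear": [0,0,0],"roll": 0.84},{"jaw": -0.4,"linear": [0,0,0],"roll": 0.84}])

```text
t: 13.12
tool_pos: [0.4506, 0.3214, 0.2003]
orientation: [1.59, 0.908, -1.588]
force: [0.4, -0.2, -0.5]
opening: 0.0653
```

```bash
python3 -c "
from h import *
s,M=st(); save('wrist','wrist6'); print('yaw',np.degrees(np.arctan2(M[1,1],M[0,1])))
g=np.array([.4497,.3244,.08]);print('off units',(M.T@(g-s['tool_pos'])/.6).round(4),proj('wrist6',g))
print(proj('wrist6',[.407,.2434,.08]),proj('wrist6',[.4831,.3738,.08]))
"
```

```text
t 13.125 pos [0.4506 0.3214 0.2003] F [ 0.4 -0.2 -0.5] T [-0.01  0.11  0.02] open 0.0653
[[ 0.001  0.862 -0.507]
 [ 0.    -0.507 -0.862]
 [-1.     0.001 -0.001]]
yaw -30.47030962779112
off units [ 0.2005 -0.004  -0.0034] [323.70955429 240.04407606]
[329.39458525 355.03039345] [329.26886828 153.45372371]
```

View pics/wrist6.png

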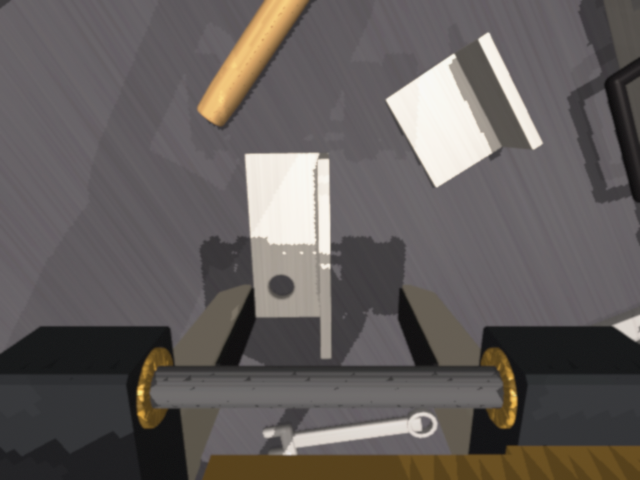

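The wrist view shows the bracket's tall-leg top from (324,158) to (326,357), aligned with the tool, with the hole at (281,287). The offcut at (465,110) is clear. I'll grip it.

Request:
apply_moves(series=[{"jaw": -0.4,"linear": [0.08,-0.004,0],"roll": 0},{"jaw": -0.4,"linear": [0.16,-0.004,0],"roll": 0},{"jaw": -0.4,"linear": [0.21,-0.004,0],"roll": 0},{"jaw": -0.4,"linear": [0.222,-0.004,0],"roll": 0},{"jaw": -0.4,"linear": [0.222,-0.004,0],"roll": 0},{"jaw": 0.2,"linear": [0.222,-0.004,0],"roll": 0},{"jaw": 0.6,"linear": [0.222,-0.004,0],"roll": 0},{"jaw": 1,"linear": [0.222,-0.004,0],"roll": 0},{"jaw": 1,"linear": [0.222,-0.004,0],"roll": 0},{"jaw": 1,"linear": [0.222,-0.004,0],"roll": 0},{"jaw": 1,"linear": [0.222,-0.004,0],"roll": 0},{"jaw": 1,"linear": [0.222,-0.004,0],"roll": 0}], force=55)

```text
t: 14.68
tool_pos: [0.4487, 0.3226, 0.067]
orientation: [1.591, 0.908, -1.589]
force: [0.7, 0.2, -0.2]
opening: 0.0076
```

Request:
apply_moves(series=[{"jaw": 1,"linear": [-0.03,0,0],"roll": 0},{"jaw": 1,"linear": [-0.1,0,0],"roll": 0},{"jaw": 1,"linear": [-0.16,0,0],"roll": 0},{"jaw": 1,"linear": [-0.18,0,0],"roll": 0},{"jaw": 1,"linear": [-0.18,0,0],"roll": 0}])

```text
t: 15.3
tool_pos: [0.4489, 0.3228, 0.1757]
orientation: [1.592, 0.908, -1.588]
force: [-0.5, 0.7, -3.6]
opening: 0.0078
```

```bash
python3 -c "
from h import *
s,M=st(); save('wrist','wrist7'); save('scene','scene7'); save('side','side7')
a=np.load('pics/wrist7.npz')['p'][100:460,140:500]; b=[]
u=proj('scene7',np.array(s['tool_pos'])-[0,0,.03]).astype(int);v=proj('side7',np.array(s['tool_pos'])-[0,0,.03]).astype(int);print(u,v)
f=lambda n,u:cv2.resize(np.load(f'pics/{n}.npz')['p'][max(u[1]-60,0):u[1]+60,max(u[0]-75,0):u[0]+75],(375,300),interpolation=2)
cv2.imwrite('pics/c7.png',np.hstack([cv2.resize(a,(425,600)),np.vstack([f('scene7',u),f('side7',v)])]))
"
```

```text
t 15.3 pos [0.4489 0.3228 0.1757] F [-0.5  0.7 -3.6] T [ 0.05 -0.06 -0.01] open 0.0078
[[ 0.002  0.861 -0.508]
 [ 0.001 -0.508 -0.861]
 [-1.     0.002 -0.002]]
[442 232] [240 156]
```

View pics/c7.png

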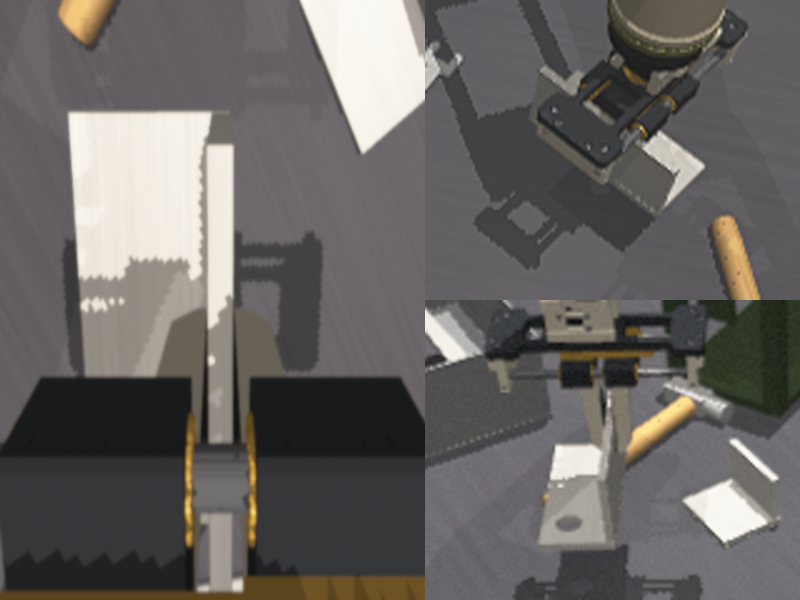

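The bracket is held by its tall leg at about y +18, with the hand clear of the hole and the side view showing it roughly level. I'll check the tilt numerically and plan the approach.

```bash
python3 -c "
from h import *
s,M=st()
u=-M[:,2]*[1,1,0];x=M[:,1]*[1,1,0]
T6=np.array([.4487,.3226,.067]);e6=ray('wrist6',324,158,.08)-T6;e7=ray('wrist7',140+220*360/425,187,.1887)-s['tool_pos']
print('end rel TCP along y,x: before',e6@u,e6@x,'after',e7@u,e7@x)
yg=.075-e6@u;print('yg',yg)
y=-.0967;J=np.array([[np.cos(y),-np.sin(y),0],[np.sin(y),np.cos(y),0],[0,0,1]]);o=np.array([.5424,.003,0])
yaw=np.arctan2(M[1,1],M[0,1]);print('roll units',-np.degrees(y-yaw)/30)
for off in [(-.012,-.010,.045),(0,0,0)]:
  T=o+J@(np.array([.015+.031,yg,.103])+off);print(T,(M.T@(T-s['tool_pos'])/.6).round(4))
"
```

```text
t 15.45 pos [0.4475 0.322  0.1729] F [-0.1 -0.3 -4. ] T [ 0.02 -0.01 -0.03] open 0.0076
[[-0.002  0.861 -0.508]
 [-0.002 -0.508 -0.861]
 [-1.    -0.001  0.002]]
end rel TCP along y,x: before 0.05860145429835625 0.00014584964935234623 after 0.0593407522037691 0.00018600348447400807
yg 0.01639854570164375
roll units -0.8331867994674688
[0.57685893 0.00608597 0.148     ] [0.042  0.4532 0.3438]
[0.58976837 0.01488066 0.103     ] [0.1169 0.4644 0.3201]
```

Request:
apply_moves(series=[{"jaw": 1,"linear": [-0.02,0.06,0.045],"roll": -0.1},{"jaw": 1,"linear": [-0.02,0.12,0.09],"roll": -0.25},{"jaw": 1,"linear": [-0.02,0.18,0.135],"roll": -0.4},{"jaw": 1,"linear": [-0.02,0.24,0.18],"roll": -0.55},{"jaw": 1,"linear": [-0.02,0.3,0.225],"roll": -0.7},{"jaw": 1,"linear": [-0.02,0.36,0.27],"roll": -0.83},{"jaw": 1,"linear": [-0.02,0.42,0.315],"roll": -0.83},{"jaw": 1,"linear": [0.0,0.453,0.344],"roll": -0.83},{"jaw": 1,"linear": [0.03,0.453,0.344],"roll": -0.83},{"jaw": 1,"linear": [0.042,0.453,0.344],"roll": -0.83},{"jaw": 1,"linear": [0.042,0.453,0.344],"roll": -0.83},{"jaw": 1,"linear": [0.042,0.453,0.344],"roll": -0.83}])

```text
t: 16.95
tool_pos: [0.5768, 0.0069, 0.1485]
orientation: [1.279, 1.161, -1.282]
force: [-0.2, -0.6, -3.9]
opening: 0.0077
```

```bash
python3 -c "
from h import *
s,M=st(); save('wrist','wrist8'); print('yaw',np.degrees(np.arctan2(M[1,1],M[0,1])))
y=-.0967;J=np.array([[np.cos(y),-np.sin(y),0],[np.sin(y),np.cos(y),0],[0,0,1]]);o=np.array([.5424,.003,0])
print('jig coords of TCP rel home',(J.T@(s['tool_pos']-o)-[.046,.0164,.103]).round(4))
for P in [(50,80,70),(50,-80,70),(58,80,70),(30,75,52),(-20,75,52)]: print(P,proj('wrist8',o+J@(np.array(P)/1e3)).round(0))
"
```

```text
t 16.95 pos [0.5768 0.0069 0.1485] F [-0.2 -0.6 -3.9] T [ 0.06 -0.06  0.03] open 0.0077
[[-0.001  0.995 -0.097]
 [-0.002 -0.097 -0.995]
 [-1.    -0.001  0.002]]
yaw -5.562302379859578
jig coords of TCP rel home [-0.0121 -0.0092  0.0455]
(50, 80, 70) [356. 137.]
(50, -80, 70) [351. 387.]
(58, 80, 70) [371. 137.]
(30, 75, 52) [320. 145.]
(-20, 75, 52) [237. 145.]
```

View pics/wrist8.png

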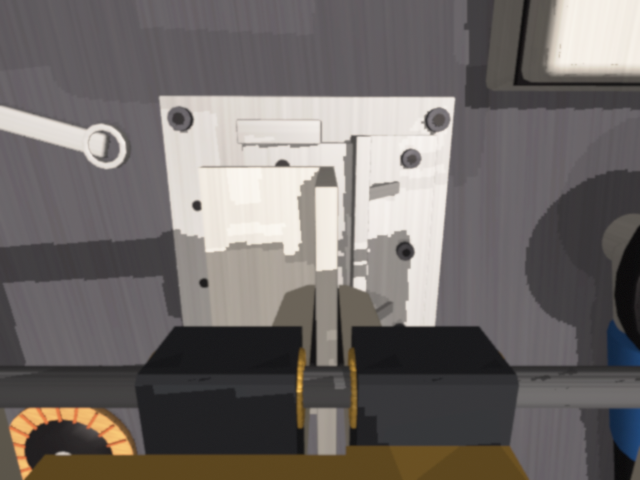

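In this view the fence edge is at (353,137) against a predicted 356, and the stop's face is at row 143 against 145. The bracket is parallel to both. I'll lower it.

Request:
apply_moves(series=[{"jaw": 1,"linear": [0.02,0,0],"roll": 0},{"jaw": 1,"linear": [0.04,0,0],"roll": 0},{"jaw": 1,"linear": [0.06,0,0],"roll": 0},{"jaw": 1,"linear": [0.067,0,0],"roll": 0},{"jaw": 1,"linear": [0.067,0,0],"roll": 0},{"jaw": 1,"linear": [0.067,0,0],"roll": 0}])

```text
t: 17.75
tool_pos: [0.5774, 0.0067, 0.109]
orientation: [1.279, 1.16, -1.281]
force: [-0.8, -0.6, -3.5]
opening: 0.0077
```

Request:
apply_moves(series=[{"jaw": 1,"linear": [0.003,0,0],"roll": 0},{"jaw": 1,"linear": [0.005,0,0],"roll": 0},{"jaw": 1,"linear": [0.007,0,0],"roll": 0},{"jaw": 1,"linear": [0.007,0,0],"roll": 0}])

```text
t: 18.25
tool_pos: [0.5772, 0.0067, 0.1047]
orientation: [1.279, 1.16, -1.281]
force: [0.2, -0.2, -3.1]
opening: 0.0077
```

Request:
apply_moves(series=[{"jaw": 1,"linear": [0.0015,0,0],"roll": 0},{"jaw": 1,"linear": [0.003,0,0],"roll": 0},{"jaw": 1,"linear": [0.003,0,0],"roll": 0}])

```text
t: 18.62
tool_pos: [0.5774, 0.0067, 0.1031]
orientation: [1.279, 1.16, -1.281]
force: [-0.2, -0.1, -1.7]
opening: 0.0077
```

Request:
apply_moves(series=[{"jaw": 1,"linear": [0.0015,0,0],"roll": 0},{"jaw": 1,"linear": [0.0025,0,0],"roll": 0},{"jaw": 1,"linear": [0.0025,0,0],"roll": 0}])

```text
t: 19.0
tool_pos: [0.5775, 0.0066, 0.103]
orientation: [1.279, 1.16, -1.281]
force: [-6.4, -1.1, 10.2]
opening: 0.0079
```

Bracket is on the rests (z 0.103, as predicted). I'll slide it towards the fence, then the stop.

Request:
apply_moves(series=[{"jaw": 1,"linear": [0.0005,0.005,0],"roll": 0},{"jaw": 1,"linear": [0.0005,0.01,0],"roll": 0},{"jaw": 1,"linear": [0.0005,0.014,0],"roll": 0},{"jaw": 1,"linear": [0.0005,0.014,-0.004],"roll": 0},{"jaw": 1,"linear": [0.0005,0.014,-0.008],"roll": 0},{"jaw": 1,"linear": [0.0005,0.014,-0.01],"roll": 0},{"jaw": 1,"linear": [0.0005,0.014,-0.01],"roll": 0}])

```text
t: 19.88
tool_pos: [0.587, 0.0117, 0.1031]
orientation: [1.28, 1.159, -1.28]
force: [0.6, -3.5, 4.0]
opening: 0.0074
```

Request:
apply_moves(series=[{"jaw": 1,"linear": [0.0005,0,-0.002],"roll": 0},{"jaw": 1,"linear": [0.0005,0,-0.004],"roll": 0},{"jaw": 1,"linear": [0.0005,0,-0.004],"roll": 0}])

```text
t: 20.25
tool_pos: [0.5874, 0.0139, 0.1031]
orientation: [1.28, 1.158, -1.28]
force: [0.2, -3.5, 5.3]
opening: 0.0078
```

Request:
apply_moves(series=[{"jaw": 1,"linear": [0.0005,0,-0.0015],"roll": 0},{"jaw": 1,"linear": [0.0005,0,-0.003],"roll": 0},{"jaw": 1,"linear": [0.0005,0,-0.003],"roll": 0}])

```text
t: 20.62
tool_pos: [0.5877, 0.0155, 0.1031]
orientation: [1.28, 1.158, -1.28]
force: [-0.3, -4.8, 5.5]
opening: 0.0081
```

Request:
apply_moves(series=[{"jaw": 1,"linear": [0.0005,0,-0.0015],"roll": 0},{"jaw": 1,"linear": [0.0005,0,-0.003],"roll": 0},{"jaw": 1,"linear": [0.0005,0,-0.003],"roll": 0}])

```text
t: 21.0
tool_pos: [0.5879, 0.0165, 0.1032]
orientation: [1.279, 1.156, -1.28]
force: [-0.7, -6.9, 6.2]
opening: 0.0078
```

Request:
apply_moves(series=[{"jaw": 1,"linear": [0.0,0,-0.0015],"roll": 0},{"jaw": 1,"linear": [0.0,0,-0.003],"roll": 0},{"jaw": 1,"linear": [0.0,0,-0.003],"roll": 0}])

```text
t: 21.38
tool_pos: [0.588, 0.0168, 0.1034]
orientation: [1.277, 1.155, -1.282]
force: [-1.6, -9.5, 6.0]
opening: 0.0079
```

```bash
python3 -c "
from h import *
s,M=st(); print('yaw',np.degrees(np.arctan2(M[1,1],M[0,1])))
for n in('wrist','scene','side'): save(n,n+'9')
o=np.array([.5424,.003,0])
f=lambda n,u,w,h,W,H:cv2.resize(np.load(f'pics/{n}.npz')['p'][u[1]-h:u[1]+h,u[0]-w:u[0]+w],(W,H),interpolation=2)
us=proj('scene9',[.56,.02,.06]).astype(int);ud=proj('side9',[.56,.0,.06]).astype(int);print(us,ud)
a=np.load('pics/wrist9.npz')['p'][60:340,180:460]
cv2.imwrite('pics/c9.png',np.hstack([cv2.resize(a,(440,440),interpolation=2),np.vstack([f('scene9',us,72,44,360,220),f('side9',ud,90,55,360,220)])]))
"
```

```text
t 21.375 pos [0.588  0.0168 0.1034] F [-1.6 -9.5  6. ] T [-1.64  0.61  0.21] open 0.0079
[[ 0.002  0.995 -0.097]
 [-0.007 -0.097 -0.995]
 [-1.     0.003  0.006]]
yaw -5.584756094527586
[299 264] [355 247]
```

No picture views are left, so I'll go by forces and numbers. The y force jumped to 9.5 N with almost no travel, so the bracket is on the stop. Now towards the fence, keeping a light y push.

Request:
apply_moves(series=[{"jaw": 1,"linear": [0.0,0.002,-0.001],"roll": 0},{"jaw": 1,"linear": [0.0,0.004,-0.001],"roll": 0},{"jaw": 1,"linear": [0.0,0.004,-0.001],"roll": 0}])

```text
t: 21.9
tool_pos: [0.5887, 0.0166, 0.1032]
orientation: [1.274, 1.157, -1.285]
force: [-9.1, -6.0, 11.3]
opening: 0.0082
```

Request:
apply_moves(series=[{"jaw": 1,"linear": [0.0,0.002,-0.001],"roll": 0},{"jaw": 1,"linear": [0.0,0.003,-0.001],"roll": 0},{"jaw": 1,"linear": [0.0,0.003,-0.001],"roll": 0}])

```text
t: 22.28
tool_pos: [0.5889, 0.0166, 0.1033]
orientation: [1.272, 1.159, -1.288]
force: [-9.7, -6.3, 11.6]
opening: 0.0078
```

```bash
python3 -c "
from h import *
s,M=st(); print('yaw',np.degrees(np.arctan2(M[1,1],M[0,1])))
for n in('wrist','scene','side'): save(n,n+'10')
p=np.load('pics/wrist10.npz')['p'][:,:,1]
for r in (150,170,190,210,230,260,290): print(r,p[r,300:400:3])
print('col'); 
for c in (240,270,300,322,326): print(c,p[80:240:4,c])
t=s['tool_pos'];u=-M[:,2];x=M[:,1]
for nm,P in dict(end_out=t+.0586*u+.004*x+[0,0,.013],end_in=t+.0586*u-.004*x+[0,0,.013],flat_end=t+.0586*u-.066*x-[0,0,.059]).items(): print(nm,proj('wrist10',P).round(1))
"
```

```text
t 22.275 pos [0.5889 0.0166 0.1033] F [-9.7 -6.3 11.6] T [-0.6   1.93  0.25] open 0.0078
[[-0.006  0.995 -0.097]
 [-0.008 -0.097 -0.995]
 [-1.    -0.005  0.009]]
yaw -5.580403980461433
150 [ 87 199 217 214 217 219 217 215 219 220 219 219 215 221 222 218 215 219
 220 223 223 221 222 222 222 222 221 223 222 223 220 224 224 225]
170 [241 239 240 242 241 231 105  99  98  98  99 116 119 183 224 226 226 226
 228 220 225 228 227 230 227 226 227 230 228 224 226 228 225 224]
190 [148 143 141 143 153 230 234 236 236 237 239 237 144 181 222 225 226 225
 226 220 224 226 227 228 224 225 226 228 225 222 225 223 164  96]
210 [210 145 140 142 140 226 233 235 235 237 238 237 151 192 221 224 225 225
 223 222 223 206 206 176 161 160 151 140 136 112 129 176 222 223]
230 [145 144 140 141 144 221 233 234 235 236 238 237 157 201 220 223 223 224
 207 157 156 155 157 170 196 217 225 225 219 221 222 222 221 221]
260 [147 157 142 139 138 203 232 233 235 235 236 236 177 119 122 125 123 124
 181 227 228 228 219 216 215 205 185 227 228 174 142 140 140 138]
290 [ 98  98  99  99  98 104 137 138 138 138 138 138 106 
[... 295 characters left out ...]
217 218 217 216 216 215 211 158 226 221
 221 217 214 214 170 236 237 237 237 237 236 236 236 235 236 235 235 235
 244 245 244 234]
300 [ 94  93  94  93  92  91  91 127 216 216 215 215 215 215 211  95  87  88
  87  87  87  85 229 241 241 241 238 151 149 149 169 176 178 217 140 141
 140 144 145 154]
322 [ 92  92  93  92  92  92  91 125 220 219 219 219 219 219 218 218 218 217
 216 215 213  95 109  99  99 101 103 223 236 236 235 235 235 235 235 234
 235 235 234 235]
326 [ 92  92  92  92  92  92  92 127 222 222 222 222 221 221 221 220 220 220
 220 220 217  95 110  99 100 101 103 226 237 237 237 237 237 237 236 236
 236 236 235 235]
end_out [338.4 186. ]
end_in [314.9 186. ]
flat_end [199.2 165.5]
```

Request:
apply_moves(series=[{"jaw": 1,"linear": [-0.001,0.002,-0.001],"roll": 0},{"jaw": 1,"linear": [-0.001,0.003,-0.001],"roll": 0},{"jaw": 1,"linear": [-0.001,0.004,-0.001],"roll": 0},{"jaw": 1,"linear": [-0.001,0.004,-0.001],"roll": 0}])

```text
t: 22.92
tool_pos: [0.5891, 0.0168, 0.1033]
orientation: [1.269, 1.162, -1.292]
force: [-9.9, -4.2, 9.8]
opening: 0.0077
```

```bash
python3 -c "
from h import *
s,M=st()
save('wrist','wrist11')
p=np.load('pics/wrist11.npz')['p'][:,:,1]
for r in (182,190,210,230,250): print(r,p[r,328:350])
y=-.0967;J=np.array([[np.cos(y),-np.sin(y),0],[np.sin(y),np.cos(y),0],[0,0,1]]);o=np.array([.5424,.003,0])
print('rel home',(J.T@(s['tool_pos']-o)-[.046,.0164,.103]).round(4))
for z in (.116,.07): print([proj('wrist11',s['tool_pos']*[1,1,0]+[0,0,z]-M[:,2]*k+.004*M[:,1]).round(1).tolist() for k in (.056,.03)])
"
```

```text
t 22.925 pos [0.5891 0.0168 0.1033] F [-9.9 -4.2  9.8] T [-0.57  2.06  0.28] open 0.0077
[[-0.011  0.995 -0.097]
 [-0.009 -0.097 -0.995]
 [-1.    -0.01   0.01 ]]
182 [101 100 101 101 101 103 106 112 114 113 142 190 215 221 223 224 225 225
 226 226 226 226]
190 [238 239 239 240 240 238 231 206 155 119 145 193 217 221 222 223 224 225
 226 226 225 225]
210 [238 238 239 239 239 238 232 212 162 130 160 202 218 221 221 222 223 224
 224 225 225 224]
230 [237 237 238 238 238 237 233 219 176 152 181 211 219 220 220 221 222 223
 224 224 223 223]
250 [236 236 236 238 237 237 234 222 178 125 111 124 151 181 196 197 188 172
 162 160 160 160]
rel home [-0.0008  0.0018  0.0003]
[[338.1, 193.4], [337.5, 265.0]]
[[336.3, 176.8], [335.9, 232.2]]
```

Request:
apply_moves(series=[{"jaw": 1,"linear": [-0.002,0.001,0],"roll": 0},{"jaw": 1,"linear": [-0.003,0.001,0],"roll": 0},{"jaw": 1,"linear": [-0.003,0.001,0],"roll": 0}])

```text
t: 23.35
tool_pos: [0.5888, 0.0168, 0.1039]
orientation: [1.268, 1.164, -1.294]
force: [-0.2, -2.2, -4.0]
opening: 0.0074
```

```bash
python3 -c "
from h import *
st()"
```

```text
t 23.35 pos [0.5888 0.0168 0.1039] F [-0.2 -2.2 -4. ] T [-0.58  0.23  0.14] open 0.0074
[[-0.013  0.995 -0.097]
 [-0.008 -0.097 -0.995]
 [-1.    -0.012  0.01 ]]
```

Request:
apply_moves(series=[{"jaw": 1,"linear": [0,0.001,0],"roll": 0},{"jaw": 1,"linear": [0,0.003,0],"roll": 0},{"jaw": 1,"linear": [0,0.003,0],"roll": 0}])

```text
t: 23.72
tool_pos: [0.5897, 0.0167, 0.1036]
orientation: [1.267, 1.166, -1.296]
force: [-6.5, -2.2, -0.2]
opening: 0.0078
```

```bash
python3 -c "
from h import *
st()"
```

```text
t 23.725 pos [0.5897 0.0167 0.1036] F [-6.5 -2.2 -0.2] T [-0.48  1.16  0.06] open 0.0078
[[-0.015  0.995 -0.097]
 [-0.008 -0.097 -0.995]
 [-1.    -0.014  0.01 ]]
```

Request:
apply_moves(series=[{"jaw": 1,"linear": [0.0005,0.002,-0.0005],"roll": 0},{"jaw": 1,"linear": [0.0005,0.004,-0.0005],"roll": 0},{"jaw": 1,"linear": [0.0005,0.004,-0.0005],"roll": 0}])

```text
t: 24.1
tool_pos: [0.5902, 0.0167, 0.1035]
orientation: [1.264, 1.169, -1.299]
force: [-13.4, -3.2, 8.7]
opening: 0.0078
```

```bash
python3 -c "
from h import *
s,M=st()
save('wrist','wrist12')
p=np.load('pics/wrist12.npz')['p'][:,:,1]
for r in (182,190,210,230,250): print(r,p[r,328:350])
for z in (.116,.07): print([proj('wrist12',s['tool_pos']*[1,1,0]+[0,0,z]-M[:,2]*k+.004*M[:,1]).round(1).tolist() for k in (.056,.03)])
for c in (270,300,324): print(c,p[130:200:3,c])
"
```

```text
t 24.1 pos [0.5902 0.0167 0.1035] F [-13.4  -3.2   8.7] T [-0.56  2.86  0.11] open 0.0078
[[-0.02   0.995 -0.097]
 [-0.008 -0.097 -0.995]
 [-1.    -0.019  0.01 ]]
182 [100 100 100 101 101 101 101 110 144 189 214 221 222 223 224 225 226 226
 226 226 225 225]
190 [238 239 239 240 240 241 239 235 224 209 213 220 222 223 224 224 225 225
 225 225 225 225]
210 [238 238 238 239 239 239 238 234 222 205 210 218 220 221 223 224 224 225
 224 224 224 225]
230 [237 237 238 238 239 239 238 233 220 201 207 217 220 221 222 223 224 223
 223 223 223 224]
250 [236 236 237 237 238 238 237 232 213 167 139 154 183 194 188 172 162 160
 160 160 159 160]
[[337.8, 193.4], [337.2, 264.9]]
[[337.0, 176.7], [336.5, 232.0]]
270 [216 216 211 113 219 224 220 220 219 215 214 214 212 153 237 238 238 238
 238 238 237 237 237 237]
300 [216 216 212 112  92  92  91  88  88  87  89  86 120 240 241 240 240 240
 240 227 226 236 236 235]
324 [221 221 221 221 221 220 220 220 219 219 216 116  96  98  99 100  99 100
 102 203 237 237 237 237]
```

The fence gap has closed, but the hand has picked up a 1.1° tilt because each call keeps the measured tilt as its reference. I'll back off with some down-load so friction tilts it back, then press in a single call.

Request:
apply_moves(series=[{"jaw": 1,"linear": [0.002,-0.002,0],"roll": 0},{"jaw": 1,"linear": [0.002,-0.004,0],"roll": 0},{"jaw": 1,"linear": [0.002,-0.004,0],"roll": 0}])

```text
t: 24.52
tool_pos: [0.5893, 0.0166, 0.1036]
orientation: [1.266, 1.166, -1.297]
force: [2.4, -4.1, 1.8]
opening: 0.0077
```

Request:
apply_moves(series=[{"jaw": 1,"linear": [0.002,-0.002,0],"roll": 0},{"jaw": 1,"linear": [0.002,-0.004,0],"roll": 0},{"jaw": 1,"linear": [0.002,-0.004,0],"roll": 0}])

```text
t: 24.9
tool_pos: [0.5885, 0.0166, 0.1035]
orientation: [1.268, 1.163, -1.294]
force: [4.2, -5.2, 3.2]
opening: 0.0075
```

```bash
python3 -c "
from h import *
st()"
```

```text
t 24.9 pos [0.5885 0.0166 0.1035] F [ 4.2 -5.2  3.2] T [-0.72 -1.06 -0.06] open 0.0075
[[-0.012  0.995 -0.098]
 [-0.009 -0.098 -0.995]
 [-1.    -0.011  0.01 ]]
```

Request:
apply_moves(series=[{"jaw": 1,"linear": [0.002,-0.003,0.001],"roll": 0},{"jaw": 1,"linear": [0.003,-0.005,0.001],"roll": 0},{"jaw": 1,"linear": [0.003,-0.005,0.001],"roll": 0}])

```text
t: 25.28
tool_pos: [0.5876, 0.0164, 0.1034]
orientation: [1.271, 1.159, -1.29]
force: [6.6, -3.6, 4.7]
opening: 0.0078
```

Request:
apply_moves(series=[{"jaw": 1,"linear": [0.002,-0.003,0.001],"roll": 0},{"jaw": 1,"linear": [0.003,-0.005,0.001],"roll": 0},{"jaw": 1,"linear": [0.003,-0.005,0.001],"roll": 0}])

```text
t: 25.65
tool_pos: [0.5865, 0.0163, 0.1033]
orientation: [1.274, 1.156, -1.287]
force: [6.3, -1.9, 7.0]
opening: 0.0074
```

```bash
python3 -c "
from h import *
st()"
```

```text
t 25.65 pos [0.5865 0.0163 0.1033] F [ 6.3 -1.9  7. ] T [ 0.1  -1.38 -0.3 ] open 0.0074
[[-0.002  0.995 -0.098]
 [-0.009 -0.098 -0.995]
 [-1.    -0.001  0.009]]
```

Request:
apply_moves(series=[{"jaw": 1,"linear": [0.002,-0.003,0.0005],"roll": 0},{"jaw": 1,"linear": [0.003,-0.005,0.0005],"roll": 0},{"jaw": 1,"linear": [0.003,-0.005,0.0005],"roll": 0}])

```text
t: 26.02
tool_pos: [0.5856, 0.0163, 0.1034]
orientation: [1.277, 1.152, -1.283]
force: [6.1, -3.5, 7.8]
opening: 0.0077
```

Request:
apply_moves(series=[{"jaw": 1,"linear": [-0.0015,0.002,0],"roll": 0},{"jaw": 1,"linear": [-0.0015,0.005,0],"roll": 0},{"jaw": 1,"linear": [-0.0015,0.005,0],"roll": 0},{"jaw": 1,"linear": [-0.001,0.005,0],"roll": 0}])

```text
t: 26.52
tool_pos: [0.5878, 0.0164, 0.1033]
orientation: [1.276, 1.154, -1.284]
force: [-2.7, 0.5, 1.1]
opening: 0.0079
```

```bash
python3 -c "
from h import *
st()"
```

```text
t 26.525 pos [0.5878 0.0164 0.1033] F [-2.7  0.5  1.1] T [0.46 0.71 0.09] open 0.0079
[[ 0.001  0.995 -0.098]
 [-0.008 -0.098 -0.995]
 [-1.     0.002  0.008]]
```

Request:
apply_moves(series=[{"jaw": 1,"linear": [0.0,0.0,-0.0025],"roll": 0},{"jaw": 1,"linear": [0.0,0.002,-0.0025],"roll": 0},{"jaw": 1,"linear": [0.0,0.004,-0.0025],"roll": 0},{"jaw": 1,"linear": [0.0003,0.006,-0.0025],"roll": 0},{"jaw": 1,"linear": [0.0003,0.007,-0.0025],"roll": 0},{"jaw": 1,"linear": [0.0003,0.007,-0.0025],"roll": 0},{"jaw": 1,"linear": [0.0003,0.007,-0.0025],"roll": 0}])

```text
t: 27.4
tool_pos: [0.5892, 0.0167, 0.1033]
orientation: [1.272, 1.158, -1.29]
force: [-19.1, -4.9, 15.6]
opening: 0.0077
```

```bash
python3 -c "
from h import *
s,M=st()
save('wrist','wrist13')
p=np.load('pics/wrist13.npz')['p'][:,:,1]
for r in (182,190,210,230,250): print(r,p[r,328:350])
for c in (270,300): print(c,p[130:200:3,c])
"
```

```text
t 27.4 pos [0.5892 0.0167 0.1033] F [-19.1  -4.9  15.6] T [-0.44  3.91  0.23] open 0.0077
[[-0.006  0.995 -0.098]
 [-0.009 -0.098 -0.995]
 [-1.    -0.005  0.01 ]]
182 [100 101 101 102 102 102 104 105 107 136 185 215 221 223 223 224 225 226
 226 226 225 225]
190 [238 239 239 239 239 237 229 202 154 148 188 215 221 222 223 224 225 225
 226 225 225 225]
210 [237 238 238 239 239 237 231 210 161 148 186 212 218 220 221 223 224 224
 225 224 224 224]
230 [237 237 238 238 238 237 233 219 180 166 196 215 219 220 221 222 223 223
 223 223 223 223]
250 [235 235 236 237 237 236 234 223 190 168 182 193 192 184 168 160 160 161
 160 160 159 159]
270 [216 215 211 114 221 225 221 221 219 216 214 214 211 154 237 239 238 238
 238 237 237 237 237 237]
300 [214 214 212 133 113 105 104 104 104 104  98  89 122 240 242 242 242 241
 226 175 145 145 145 149]
```

Request:
apply_moves(series=[{"jaw": 1,"linear": [-0.002,0.001,-0.0008],"roll": 0},{"jaw": 1,"linear": [-0.002,0.0025,-0.0008],"roll": 0},{"jaw": 1,"linear": [-0.0017,0.0025,-0.0008],"roll": 0},{"jaw": 1,"linear": [-0.0017,0.0025,-0.0008],"roll": 0}])

```text
t: 27.95
tool_pos: [0.5901, 0.0166, 0.1037]
orientation: [1.271, 1.158, -1.292]
force: [-4.7, -3.1, -0.1]
opening: 0.0072
```

```bash
python3 -c "
from h import *
s,M=st()
save('wrist','wrist14')
p=np.load('pics/wrist14.npz')['p'][:,:,1]
for r in (182,190,210,230,250): print(r,p[r,328:350])
for c in (270,300): print(c,p[130:200:3,c])
"
```

```text
t 27.95 pos [0.5901 0.0166 0.1037] F [-4.7 -3.1 -0.1] T [-0.64  1.06 -0.1 ] open 0.0072
[[-0.007  0.995 -0.099]
 [-0.01  -0.099 -0.995]
 [-1.    -0.006  0.01 ]]
182 [100 100 101 100 101 101 101 108 137 180 212 221 223 224 225 225 226 226
 226 226 226 226]
190 [238 238 239 239 240 240 240 238 232 213 199 213 222 224 225 225 226 225
 225 225 225 226]
210 [237 237 238 239 239 240 239 237 230 210 194 209 220 222 223 224 225 225
 224 224 224 225]
230 [237 237 238 238 239 239 239 237 228 210 201 213 220 222 223 224 224 224
 223 223 224 225]
250 [236 236 237 237 237 238 237 235 224 190 155 152 156 159 160 160 160 159
 159 157 151 139]
270 [216 216 203 114 221 225 222 221 220 216 214 215 212 152 236 238 238 237
 238 237 237 237 236 236]
300 [216 216 214 183 164 163 162 161 161 153 155 101 133 237 239 239 238 238
 238 201 177 191 219 219]
```

Request:
apply_moves(series=[{"jaw": 1,"linear": [-0.0005,0.001,-0.0008],"roll": 0},{"jaw": 1,"linear": [-0.0005,0.0025,-0.0008],"roll": 0},{"jaw": 1,"linear": [-0.0005,0.003,-0.0008],"roll": 0},{"jaw": 1,"linear": [-0.0005,0.003,-0.0008],"roll": 0}])

```text
t: 28.5
tool_pos: [0.5904, 0.0166, 0.1036]
orientation: [1.268, 1.161, -1.295]
force: [-11.6, -2.8, 5.2]
opening: 0.0079
```

```bash
python3 -c "
from h import *
s,M=st()
save('wrist','wrist15')
p=np.load('pics/wrist15.npz')['p'][:,:,1]
for r in (190,210,230): print(r,p[r,330:345])
"
```

```text
t 28.5 pos [0.5904 0.0166 0.1036] F [-11.6  -2.8   5.2] T [-0.51  2.2  -0.1 ] open 0.0079
[[-0.011  0.995 -0.099]
 [-0.01  -0.099 -0.995]
 [-1.    -0.01   0.011]]
190 [239 239 240 241 240 238 231 215 199 212 222 224 225 226 226]
210 [238 239 239 240 239 237 230 209 195 210 221 223 224 225 225]
230 [238 238 239 239 238 237 231 216 204 214 220 222 223 223 223]
```

```bash
python3 -c "
from h import *
y=-.0967;J=np.array([[np.cos(y),-np.sin(y),0],[np.sin(y),np.cos(y),0],[0,0,1]]);o=np.array([.5424,.003,0])
print('stop front/back rows',[proj('wrist15',o+J@np.array([.005,v,.052])).round(1).tolist() for v in (.075,.089)])
p=np.load('pics/wrist15.npz')['p'][:,:,1];print(p[160:176,250],p[160:176,290])
for n in('scene','side'): save(n,n+'15')
a,b=[np.load(f'pics/scene{k}.npz')['p'].astype(int) for k in ('0','15')]
d=(abs(a-b).max(2)>40).astype('uint8');n,l,S,C=cv2.connectedComponentsWithStats(d)
print([S[i].tolist() for i in range(1,n) if S[i][4]>60]); st()
"
```

```text
stop front/back rows [[244.4, 170.5], [242.7, 141.5]]
[210 210 215 221 224 224 222 214 204 222 239 244 244 244 244 244] [220 220 219 219 218 218 215 206 198 216 233 239 240 239 240 239]
[[212, 0, 69, 130, 1406], [226, 0, 141, 216, 12060], [363, 116, 18, 7, 70], [259, 210, 33, 30, 239], [312, 211, 10, 14, 95], [407, 224, 62, 53, 724], [262, 228, 59, 57, 1241], [245, 236, 32, 23, 291], [174, 243, 18, 17, 165], [252, 276, 45, 36, 557]]
t 28.65 pos [0.5904 0.0166 0.1037] F [-10.4  -4.1   6.3] T [-0.53  2.18 -0.04] open 0.0076
[[-0.011  0.995 -0.099]
 [-0.01  -0.099 -0.995]
 [-1.    -0.01   0.011]]
```

```bash
python3 -c "
from plant import *
print(close_job())"
```

```text
the job is handed in; nothing more can be done
None
```

The nut is in the pocket, the bracket is home over it, and I handed the job in at 28.7 s with the arm still pressing the bracket against the fence.

**Nut:** I gripped the grey flange nut by its flange and turned it to match the pocket. It stopped with about 13 N of upward force at the height expected for fully seated. The view afterwards showed it concentric in the pocket.

**Bracket:** I gripped the tall leg about 16 mm to the +y side of its middle, so the hand is clear of the bolt hole. It was lowered onto the rests, slid to the end stop and then against the fence. At hand-in the hand was pushing about 10–12 N towards the fence and 3–4 N towards the stop. In the last wrist picture, brightness profiles showed no visible gap at either contact.

**Checks that fell short or disagreed:**
- **First fence press:** the bracket had jammed on the rests by friction, about 1 mm short of the fence. I eased the downward load and pushed again; the force then rose with almost no further movement.
- **Hand tilt:** about 0.6° remained at the end. I reduced it from 1.1°, but it is not zero.
- **Fence force:** this is the wrist reading, not a direct measurement. Some of it is taken by friction on the rests, so I estimate 7–12 N actually reaches the fence.
- **Last checks by numbers only:** I had used all 12 picture views, so the end state was judged from forces and pixel values. The nut could not be seen again under the bracket.

Comparing scene pictures from start and end, only the arm, the bracket and the nut had changed.

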